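# Reassemble two rinsed washer dispenser drawers

## Robot

A 7-joint arm with a two-finger parallel gripper is mounted at the origin on the work surface. World frame = base frame: x ahead of the robot, y to its left, z up, the work surface at z = 0. Lengths are in m, angles in rad, forces in N, time in s.
With the tool pointing down it reaches from about 0.4 to 0.875 m from the base axis. Payload 19.3 kg.
Tool frame: the origin (TCP) lies where the fingers leave the gripper's body, on its centre line; the fingertips stand bot.tip_reach ahead of it and the grasp point (between the pads) lies 54 mm ahead of it (bot.tip_reach is the distance from the TCP to the fingertips, in m); z points along the fingers, y is the line along which they close (so a half turn about z gives the same grasp; the last joint's range is limited). The gripper opens to 85 mm and grips with 20 to 120 N. Pads are 22 mm wide; open, the fingers measure 114 mm over their backs; the gripper's body (76 mm by 85 mm) begins 54 mm behind the grasp point. The pads swing forward as they close: fully open they stand 13 mm farther back than shut.
Start: joints at [1.135, 0.521, -0.036, 1.599, 0.021, 1.021, -0.113], TCP at [0.224, -0.584, 0.304] pointing down, gripper open.
Joint ranges: [-2.91, 2.91], [-0.3, 2.13], [-1.5, 1.42], [0.17, 2.43], [-1.26, 4.41], [0.16, 1.93], [-2.52, 2.52]. Speed limits (rad/s): [1.89, 1.89, 2.39, 2.39, 3.01, 3.01, 3.01].

## Interface

Orientations are given as [roll, pitch, yaw] about the fixed x, y, z axes, in that order (R = Rz(yaw) Ry(pitch) Rx(roll)).
In Python, from workcell import bot gives the robot as it stands. The module is installed in compiled form; this text tells all that it offers.
- The arm moves only by the shell command python3 -m jog 'ROWS' [FORCE]. ROWS is JSON, a list that holds one entry, the list of rows, each a list of 7 numbers: the shift along the tool's x, y, z in mm, then the turn, a rotation vector about the tool's x, y, z in rad, then the opening, from 0 (shut) to 1 (fully open). In form: [[[tx, ty, tz, wx, wy, wz, fingers], ...]]. A call has 1 to 5 rows; each row shifts and turns the commanded pose from where the row before left it, along the tool's axes as they then stand; what a row does not reach is not made up. A row lasts 1/10 s, in which the tool goes at most 50 mm and 8.59 degrees, less where a joint would pass 70% of its speed; a pose out of reach is approached as far as the arm can. A call is refused whole if a number of a shift passes 50 or a number of a turn 0.15, either way. A call with a gripper value outside its range is refused whole. The fingers move at their own pace and stop on an object; FORCE is the grip in N (left out, the last holds). Time passes only in rows, so rows that do not move let the fingers close. It gives the time, the measured TCP pose, the force, the opening and the grip force at its end, in the units of the state.
- bot.observe(): the state, without advancing time (a new reading comes with each control period).
- bot.grab_frame(name): name is "scene" or "top" or "wrist"; returns a dict with "img" (384x512x3 uint8, red, green, blue), "intrinsics" (3x3 intrinsics, pixels), "R" (3x3) and "t" (3): a world point X has camera coordinates R X + t; the wrist camera has in their place "tool_from_camera" (4x4, takes a point from camera to tool coordinates, whose origin is the TCP and whose axes are the flange's). Camera axes: x right, y down, z forward; pixel columns grow to the right and rows downward; lengths in m; the calibration is good to about 2 mm. A picture is of the moment at which its call begins: read the wrist's pose just before it. There is no depth.
- bot.job_done(): hands the job in; it is judged then, once.
Trained networks look in a picture, given as the dict that the camera call returned (one of the last four; its "shot" number tells which), for a name from the list of things; names that differ only in an ending like _2 or _b are one class to them, and where a whole thing is asked for, a point or a joint stands for the part that bears it (a point fixed in the world has none). Each returns a list of dicts, best first, with "conf" (0 to 1); they miss things now and then, are a little off and sometimes report something else, mostly with a low value. They report only what shows in the picture. A call takes as long as a camera call. They do not tell look-alikes from the thing itself.
- bot.trace(query, picture): "region" (384x512 bool, what is visible of it).
- bot.spot_point(query, picture): "xyz" ([x, y, z] in m, in world coordinates, good to about 4 mm: a listed point, or the origin of a listed thing).
The state is a dict: "clock": time; "qpos": joint angles; "qd": joint speeds; "joint_efforts": joint torques, N m; "position": TCP position; "tool_rot": TCP orientation; "force": force on the tool from outside, world axes, zero at the start; "moment": the same for the moment, N m; "grip_width": finger opening in m; "finger_force": force on a finger pad.
Only numpy, scipy, OpenCV 4.12 (cv2) and the standard library are available. Lean on these libraries where they do the work, as an engineer would, in place of code of your own. Each camera call takes 0.05 s, during which the arm holds its last target. There are 200 camera calls.

## Task

The washer's two dispenser drawers have been taken out, apart and rinsed; put both together again, blue parts in the blue-fronted softener drawer and yellow parts in the yellow-fronted bleach drawer. In each drawer first set the open cup down into the deep bay until it stands flat on the bay floor, then put the siphon cap of the same colour over the cup's post so that its plate lies flat and square on the cup's rim. Leave the brush, the nut driver and the green beaker where they are, and let go of everything.

Things in the scene. Friction and masses are not known exactly. Their poses are not given: they have to be found in the camera images.
- drawer_blue: Softener drawer: white plastic, BLUE front panel and bay floor; fixed. Origin: on the counter under the middle of its deep cup bay; z up, x from front panel to rear. Bay 122 (x) by 78 mm (y) inside, floor 4 mm up, wall tops 48 mm up. Panel at x -74 to -65, 104 wide, 68 mm high, pull out to x -93; a shallow powder trough (unused) reaches to x +147 mm.
- drawer_yellow: Bleach drawer: white plastic, YELLOW front panel and bay floor; fixed. Origin: on the counter under the middle of its deep cup bay; z up, x from front panel to rear. Bay 122 (x) by 78 mm (y) inside, floor 4 mm up, wall tops 48 mm up. Panel at x -74 to -65, 104 wide, 68 mm high, pull out to x -93; a shallow powder trough (unused) reaches to x +147 mm.
- cup_blue_mid (a point): Blue cup, a loose upright tub: 115 (x) by 71 mm (y) at the rim, 101 by 57 at the foot, rim 52 mm high. Lift it by the post in its middle: 12 (x) by 24 mm (y), top 70 mm up, last 8 mm 8 by 20; 40 mm free each side along x inside. Point: on its axis, 35 mm above the underside. Goes with x along the drawer's x, either way round, underside on the bay floor.
- cup_yellow_mid (a point): Yellow cup, a loose upright tub: 115 (x) by 71 mm (y) at the rim, 101 by 57 at the foot, rim 52 mm high. Lift it by the post in its middle: 12 (x) by 24 mm (y), top 70 mm up, last 8 mm 8 by 20; 40 mm free each side along x inside. Point: on its axis, 35 mm above the underside. Goes with x along the drawer's x, either way round, underside on the bay floor.
- cap_blue_mid (a point): Blue siphon cap, loose, turret up: plate 112 (x) by 68 (y) by 4 mm; turret in its middle 26 (x) by 38 mm (y), top 30 mm above the underside, to grip; hollow below, 18 by 30, 26 mm deep, drops over the cup's post. Point: on its axis, 15 mm above the underside. In place: x along the cup's, either way, underside on the rim 52.5 mm above the cup's underside.
- cap_yellow_mid (a point): Yellow siphon cap, loose, turret up: plate 112 (x) by 68 (y) by 4 mm; turret in its middle 26 (x) by 38 mm (y), top 30 mm above the underside, to grip; hollow below, 18 by 30, 26 mm deep, drops over the cup's post. Point: on its axis, 15 mm above the underside. In place: x along the cup's, either way, underside on the rim 52.5 mm above the cup's underside.
- brush_mid (a point): Bystander: wooden scrubbing brush with white bristles lying on the counter along x, 145 mm long, 22 mm wide, 24 mm high. The point is in its middle, 12 mm up.
- driver_mid (a point): Bystander: nut driver with a red handle lying on the counter along x, 180 mm long, 22 mm thick. The point is in its middle, 11 mm up.
- beaker_mid (a point): Bystander: green dosing beaker standing upright and open, 42 mm across the rim, 34 mm high. The point is on its axis, 17 mm up.
Mind the look-alikes: they are no part of the job. Several things look just like the part that bears cup_yellow_mid: the one meant starts nearest to the robot's base.

How it is judged:
At the end, for the whole second after the job is handed in: Each cup stands on the bay floor of its colour's drawer (within 10 mm of the middle, 4 mm in height, 0.07 rad upright, 0.12 rad lengthwise); the cap of its colour lies on it (8 mm, 4 mm, 0.07 rad level, 0.2 rad square); all at rest (horizontal distance between cup_blue_mid and drawer_blue below 0.01 m and z of cup_blue_mid in the frame of drawer_blue between 0.035 and 0.043 m and angle between each of cup_blue_mid, cap_blue_mid, cup_yellow_mid, cap_yellow_mid's own z axis and vertical below 0.07 rad and angle between the x axis of cup_blue_mid and the x axis of drawer_blue, either way round below 0.12 rad and horizontal distance between cap_blue_mid and cup_blue_mid below 0.008 m and z of cap_blue_mid in the frame of cup_blue_mid between 0.0285 and 0.0365 m and angle between the x axis of cap_blue_mid and the x axis of cup_blue_mid, either way round below 0.2 rad and linear speed of each of cup_blue, cap_blue, cup_yellow, cap_yellow below 0.01 m/s and angular speed of each of cup_blue, cap_blue, cup_yellow, cap_yellow below 0.1 rad/s and horizontal distance between cup_yellow_mid and drawer_yellow below 0.01 m and z of cup_yellow_mid in the frame of drawer_yellow between 0.035 and 0.043 m and angle between the x axis of cup_yellow_mid and the x axis of drawer_yellow, either way round below 0.12 rad and horizontal distance between cap_yellow_mid and cup_yellow_mid below 0.008 m and z of cap_yellow_mid in the frame of cup_yellow_mid between 0.0285 and 0.0365 m and angle between the x axis of cap_yellow_mid and the x axis of cup_yellow_mid, either way round below 0.2 rad); the robot touches nothing.
It fails at once if the brush was shifted by more than 30 mm (distance of brush_mid from where it was at the start of the episode above 0.03 m).
It fails at once if the nut driver was shifted by more than 30 mm (distance of driver_mid from where it was at the start of the episode above 0.03 m).
It fails at once if the beaker was shifted by more than 30 mm or knocked over (distance of beaker_mid from where it was at the start of the episode above 0.03 m or angle between beaker_mid's own z axis and vertical above 0.6 rad).
It fails at once if the blue cap was put on its cup before the cup stood in its drawer (distance between cap_blue_mid and cup_blue_mid below 0.036 m and horizontal distance between cup_blue_mid and drawer_blue above 0.03 m).
It fails at once if the yellow cap was put on its cup before the cup stood in its drawer (distance between cap_yellow_mid and cup_yellow_mid below 0.036 m and horizontal distance between cup_yellow_mid and drawer_yellow above 0.03 m).
It also fails if it takes over 120 s, if anything falls off the work surface, if the arm or the gripper's body presses on something with over 40 N, if the wrist force passes 120 N, or if a joint passes its speed limit or range.

## Working session

There is one attempt and no reset: what is moved stays moved. The work goes in short steps, Python scripts to look and compute and a shell command to move; the robot and the scene stay as the last step left them, time stands still between calls to the robot, and variables do not carry over. Pictures are saved under pics/ and viewed, at most 16 in all, crops included, and the job is handed in when it is done.

```bash
mkdir -p pics
cat > h.py <<'E'
import numpy as np, cv2
from workcell import bot
def save(f,name,crop=None,scale=1):
    im=f["img"][:,:,::-1]
    if crop: x0,y0,x1,y1=crop; im=im[y0:y1,x0:x1]
    if scale!=1: im=cv2.resize(im,None,fx=scale,fy=scale,interpolation=cv2.INTER_CUBIC)
    cv2.imwrite("pics/"+name+".png",im)
def proj(f,X):
    c=f["R"]@np.array(X)+f["t"]; p=f["intrinsics"]@c; return p[:2]/p[2]
def back(f,uv,z):
    d=np.linalg.inv(f["intrinsics"])@np.array([uv[0],uv[1],1.]); R=np.array(f["R"]); C=-R.T@f["t"]; D=R.T@d
    return C+D*(z-C[2])/D[2]
E
python3 - <<'E'
from h import *
s=bot.observe(); print({k:np.round(v,3) for k,v in s.items()}, bot.tip_reach)
a=bot.grab_frame("top"); b=bot.grab_frame("scene")
im=np.hstack([a["img"],b["img"]])
save(a,"top0",scale=1.5); save(b,"scene0",scale=1.5)
for f,n in((a,"top"),(b,"scene")):
  print(n,np.round(-np.array(f["R"]).T@f["t"],3))
  for q in ["drawer_blue","drawer_yellow","cup_blue_mid","cup_yellow_mid","cap_blue_mid","cap_yellow_mid","brush_mid","driver_mid","beaker_mid"]:
    for r in bot.spot_point(q,f)[:4]:
      print(q,round(r["conf"],2),np.round(r["xyz"],3),np.round(proj(f,r["xyz"])))
E
```

```text
{'clock': np.float64(0.0), 'qpos': array([ 1.135,  0.522, -0.036,  1.6  ,  0.021,  1.021, -0.113]), 'qd': array([-0.   , -0.   , -0.   , -0.001, -0.002, -0.001,  0.001]), 'joint_efforts': array([ 2.0000e-03, -9.2710e+01,  1.9800e+00, -3.6992e+01,  1.8000e-02,
        8.0000e-03,  0.0000e+00]), 'position': array([ 0.223, -0.583,  0.303]), 'tool_rot': array([-3.14 ,  0.   ,  0.366]), 'force': array([-0.157, -0.064,  0.29 ]), 'moment': array([ 0.023,  0.009, -0.015]), 'finger_force': np.float64(0.0), 'grip_width': np.float64(0.086)} 0.0726
top [ 0.441 -0.012  1.083]
drawer_blue 0.74 [ 0.44  -0.339 -0.006] [375. 231.]
drawer_blue 0.42 [ 0.472 -0.075  0.032] [284. 222.]
drawer_yellow 0.94 [ 0.454  0.358 -0.002] [138. 231.]
cup_blue_mid 0.74 [0.626 0.08  0.034] [229. 170.]
cup_yellow_mid 0.92 [ 0.473 -0.082  0.03 ] [287. 221.]
cup_yellow_mid 0.76 [0.732 0.222 0.038] [181. 135.]
cup_yellow_mid 0.66 [ 0.7   -0.302  0.034] [361. 141.]
cap_blue_mid 0.69 [0.466 0.098 0.018] [224. 225.]
cap_blue_mid 0.19 [ 0.468 -0.193  0.014] [325. 223.]
cap_yellow_mid 0.8 [ 0.646 -0.085  0.014] [286. 163.]
bru
[... 188 characters left out ...]
.]
beaker_mid 0.69 [0.553 0.003 0.018] [256. 195.]
scene [ 1.044 -0.367  0.901]
drawer_blue 0.91 [ 0.444 -0.337 -0.002] [102. 255.]
drawer_yellow 0.87 [0.448 0.353 0.001] [325. 118.]
cup_blue_mid 0.77 [0.632 0.085 0.037] [299. 202.]
cup_yellow_mid 0.89 [ 0.705 -0.304  0.036] [175. 329.]
cup_yellow_mid 0.68 [0.732 0.224 0.042] [372. 197.]
cup_yellow_mid 0.59 [ 0.474 -0.076  0.035] [203. 195.]
cap_yellow_mid 0.68 [ 0.646 -0.091  0.018] [243. 252.]
cap_yellow_mid 0.16 [ 0.463 -0.194  0.012] [160. 224.]
brush_mid 0.81 [0.545 0.189 0.013] [305. 164.]
brush_mid 0.34 [ 0.442 -0.338  0.001] [101. 254.]
driver_mid 0.94 [ 0.463 -0.194  0.012] [160. 224.]
beaker_mid 0.53 [0.547 0.003 0.017] [249. 201.]
```

View pics/top0.png

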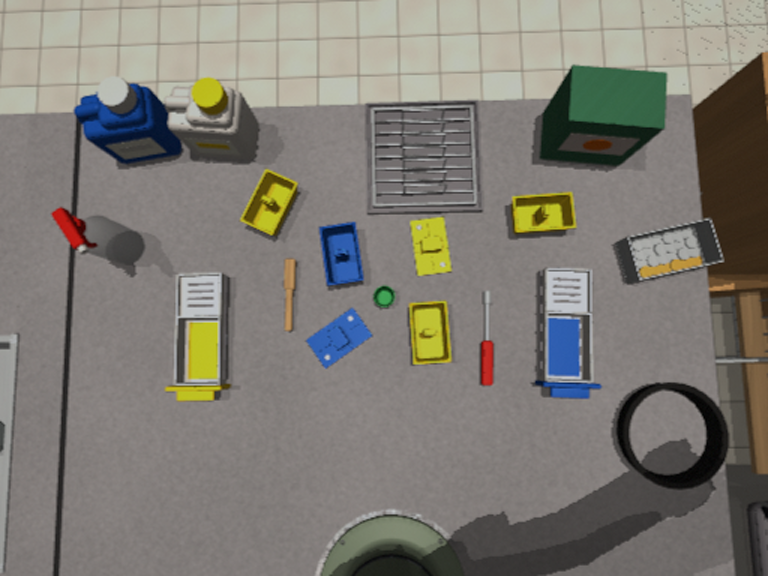

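View pics/scene0.png

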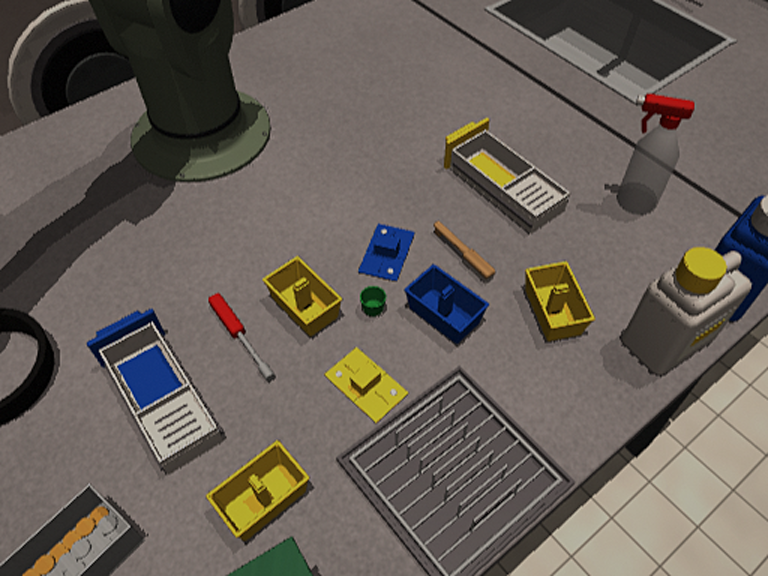

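Three yellow cups fit (top picture, native px): (287,222), (181,135) and (361,141). Their distances from the base are 0.48, 0.77 and 0.76 m, so (287,222) at about (0.473,-0.08) is the one meant. I'll confirm it in a crop and measure the yaws.

Run:
```python
from h import *
f=bot.grab_frame("top"); save(f,"crop1",(190,120,410,280),3.5)
for q,z in [("cup_blue_mid",.052),("cup_yellow_mid",.052),("cap_blue_mid",.004),("cap_yellow_mid",.004),("drawer_blue",.048),("drawer_yellow",.048)]:
  for r in bot.trace(q,f)[:3]:
    m=r["region"].astype(np.uint8)
    c=max(cv2.findContours(m,cv2.RETR_EXTERNAL,cv2.CHAIN_APPROX_NONE)[0],key=cv2.contourArea)[:,0]
    P=np.array([back(f,p,z)[:2] for p in c],np.float32)*1000
    (cx,cy),(w,h),a=cv2.minAreaRect(P)
    if w<h:a+=90
    print(q,round(r["conf"],2),"c",round(cx),round(cy),"size",round(w),round(h),"long axis deg",round((a+90)%180-90,1))
```

```text
cup_blue_mid 0.6 c 625 86 size 115 71 long axis deg 7.0
cup_yellow_mid 0.77 c 728 222 size 80 114 long axis deg -25.9
cup_yellow_mid 0.77 c 694 -299 size 74 120 long axis deg -87.3
cup_yellow_mid 0.75 c 472 -78 size 114 72 long axis deg 2.6
cap_blue_mid 0.92 c 465 97 size 70 113 long axis deg -56.1
cap_blue_mid 0.19 c 634 91 size 121 75 long axis deg 7.4
cap_yellow_mid 0.91 c 645 -87 size 113 69 long axis deg 5.5
drawer_blue 0.56 c 469 -328 size 115 242 long axis deg -1.3
drawer_yellow 0.83 c 474 353 size 107 240 long axis deg -1.3
```

View pics/crop1.png

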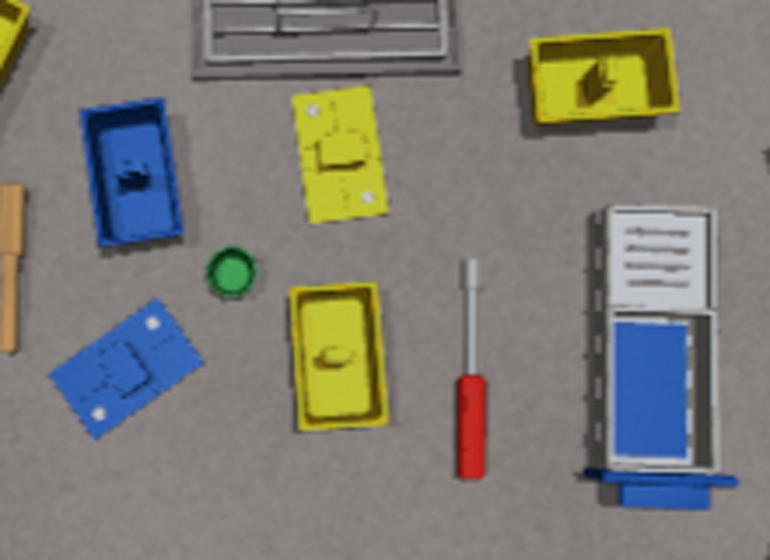

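The crop confirms it: the yellow cup meant is at crop (335,357), between the beaker and the nut driver. I'll swing the tool to its yaw first.

```bash
cat > go.py <<'E'
# usage: go.py x y z(TCP) yawdeg -> remaining shift in tool axes (mm) and wz (rad)
import sys
from h import *
from scipy.spatial.transform import Rotation as Ro
x,y,z,w=map(float,sys.argv[1:5]); s=bot.observe()
R=Ro.from_euler("xyz",s["tool_rot"]); d=R.inv().apply(np.array([x,y,z])-s["position"])*1000
D=(R.inv()*Ro.from_euler("xyz",[np.pi,0,np.radians(w)])).as_rotvec()
print("clock",round(float(s["clock"]),2),"shift",np.round(d,1),"rot",np.round(D,3),"F",np.round(s["force"],1),"grip",round(float(s["grip_width"]),4),round(float(s["finger_force"]),1),"pos",np.round(s["position"],4),"yaw",round(np.degrees(s["tool_rot"][2]),1),"q1,7",np.round(s["qpos"][[0,6]],2))
E
python3 -m jog '[[[0,0,0,0,0,-0.14,0.5],[0,0,0,0,0,-0.14,0.5],[0,0,0,0,0,-0.14,0.5],[0,0,0,0,0,-0.14,0.5],[0,0,0,0,0,-0.14,0.5]]]' 
python3 -m jog '[[[0,0,0,0,0,-0.14,0.5],[0,0,0,0,0,-0.14,0.5],[0,0,0,0,0,-0.14,0.5],[0,0,0,0,0,-0.13,0.5],[0,0,0,0,0,0,0.5]]]' 
python3 go.py 0.472 -0.079 0.25 92.6
```

```text
clock: 1.85
position: [0.2235, -0.5837, 0.3039]
tool_rot: [-3.142, -0.0, 1.071]
force: [0.4, -0.3, -0.1]
grip_width: 0.0428
finger_force: 0.0
clock: 2.35
position: [0.2233, -0.5837, 0.3038]
tool_rot: [3.141, -0.0, 1.618]
force: [-0.8, -0.3, 1.4]
grip_width: 0.0427
finger_force: 0.0
clock 2.35 shift [492.5 272.1  54. ] rot [ 0.    -0.     0.002] F [-0.8 -0.3  1.4] grip 0.0427 0.0 pos [ 0.2233 -0.5837  0.3038] yaw 92.7 q1,7 [1.34 0.99]
```

```bash
python3 -m jog '[[[40,22,4,0,0,0,0.5],[40,22,4,0,0,0,0.5],[40,22,4,0,0,0,0.5],[40,22,4,0,0,0,0.5],[40,22,4,0,0,0,0.5]]]' >/dev/null
python3 -m jog '[[[40,22,4,0,0,0,0.5],[40,22,4,0,0,0,0.5],[40,22,4,0,0,0,0.5],[40,22,4,0,0,0,0.5],[40,22,4,0,0,0,0.5]]]' >/dev/null
python3 -m jog '[[[40,22,4,0,0,0,0.5],[40,22,4,0,0,0,0.5],[12,8,6,0,0,0,0.5],[0,0,0,0,0,0,0.5],[0,0,0,0,0,0,0.5]]]'
python3 go.py 0.472 -0.079 0.25 92.6
cat >> h.py <<'E'
from scipy.spatial.transform import Rotation as Ro
def wrist():
    s=bot.observe(); f=bot.grab_frame("wrist"); T=np.eye(4)
    T[:3,:3]=Ro.from_euler("xyz",s["tool_rot"]).as_matrix(); T[:3,3]=s["position"]
    M=np.linalg.inv(T@np.array(f["tool_from_camera"])); f=dict(f); f["R"]=M[:3,:3]; f["t"]=M[:3,3]; return f
def rect(f,m,z):
    c=max(cv2.findContours(m.astype(np.uint8),cv2.RETR_EXTERNAL,cv2.CHAIN_APPROX_NONE)[0],key=cv2.contourArea)[:,0]
    P=np.array([back(f,p,z)[:2] for p in c],np.float32)*1000
    (cx,cy),(w,h),a=cv2.minAreaRect(P)
    if w<h:a+=90
    return np.round([cx,cy,w,h,(a+90)%180-90],1)
E
cat > look.py <<'E'
# look.py pic query z : wrist picture, spot + outline rectangle at height z
import sys
from h import *
f=wrist(); save(f,sys.argv[1])
for q,z in zip(sys.argv[2::2],sys.argv[3::2]):
    for r in bot.spot_point(q,f)[:2]: print(q,"spot",round(r["conf"],2),np.round(r["xyz"],4),np.round(proj(f,r["xyz"])))
    for r in bot.trace(q,f)[:2]: print(q,"rect",round(r["conf"],2),rect(f,r["region"],float(z)))
E
python3 look.py w1 cup_yellow_mid 0.052
```

```text
clock: 3.85
position: [0.4729, -0.0803, 0.2499]
tool_rot: [-3.141, 0.0, 1.613]
force: [0.2, -0.9, 1.5]
grip_width: 0.0424
finger_force: 0.0
clock 3.85 shift [ 1.3 -0.9 -0.1] rot [-0.     0.    -0.003] F [ 0.2 -0.9  1.5] grip 0.0424 0.0 pos [ 0.4729 -0.0803  0.2499] yaw 92.4 q1,7 [ 0.44 -0.17]
cup_yellow_mid spot 0.85 [ 0.4753 -0.084   0.0364] [258. 178.]
cup_yellow_mid spot 0.56 [ 0.4639 -0.1874  0.0144] [244. 255.]
cup_yellow_mid rect 0.64 [ 701.3 -237.4   20.4   92.5  -37.4]
cup_yellow_mid rect 0.56 [475.8 -81.  115.   71.6   2.3]
```

View pics/w1.png

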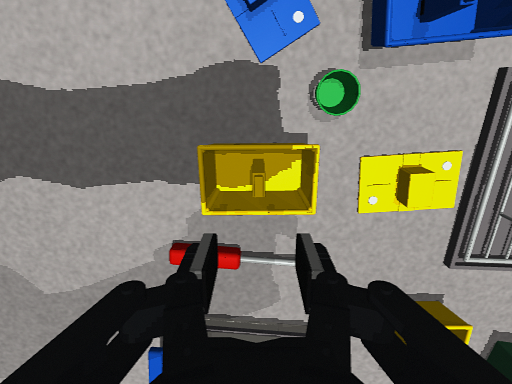

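```bash
python3 -m jog '[[[-1.3,2,40,0,0,0,0.5],[0,0,40,0,0,0,0.5],[0,0,40,0,0,0,0.5],[0,0,26,0,0,0,0.5],[0,0,0,0,0,0,0.5]]]' >/dev/null
python3 go.py 0.475 -0.0815 0.104 92.4
python3 -m jog '[[[0,0,0,0,0,0,0.0],[0,0,0,0,0,0,0],[0,0,0,0,0,0,0],[0,0,0,0,0,0,0],[0,0,0,0,0,0,0]]]' 50
python3 -m jog '[[[0,0,-20,0,0,0,0.0],[0,0,-40,0,0,0,0],[0,0,-40,0,0,0,0],[0,0,-40,0,0,0,0],[0,0,0,0,0,0,0]]]'
python3 go.py 0.451 0.355 0.244 88.7
```

```text
clock 4.5 shift [ 0.1  1.3 -2.4] rot [-0.004 -0.001  0.002] F [-0.2  0.1  1.4] grip 0.0425 0.0 pos [ 0.4737 -0.0816  0.1016] yaw 92.5 q1,7 [ 0.31 -0.36]
clock: 5.0
position: [0.4759, -0.0816, 0.1056]
tool_rot: [3.139, 0.001, 1.615]
force: [-2.1, -0.9, 9.9]
grip_width: 0.0114
finger_force: 49.7
clock: 5.5
position: [0.4768, -0.0815, 0.2495]
tool_rot: [3.134, 0.002, 1.615]
force: [0.9, -0.6, -2.0]
grip_width: 0.0116
finger_force: 49.2
clock 5.5 shift [437.2  -6.6   4.5] rot [0.008 0.002 0.067] F [ 0.9 -0.6 -2. ] grip 0.0116 49.2 pos [ 0.4768 -0.0815  0.2495] yaw 92.5 q1,7 [ 0.45 -0.18]
```

```bash
python3 -m jog '[[[40,0,0,0,0,0,0],[40,0,0,0,0,0,0],[40,0,0,0,0,0.02,0],[40,0,0,0,0,0.02,0],[40,-4,0,0,0,0.025,0]]]' >/dev/null
python3 -m jog '[[[40,0,0,0,0,0,0],[40,0,0,0,0,0,0],[40,0,0,0,0,0,0],[40,0,0,0,0,0,0],[40,0,0,0,0,0,0]]]' >/dev/null
python3 -m jog '[[[37,0,0,0,0,0,0],[0,0,0,0,0,0,0],[0,0,0,0,0,0,0]]]' >/dev/null
python3 go.py 0.451 0.355 0.244 88.7
python3 look.py w2 drawer_yellow 0.048 cup_yellow_mid 0.19
```

```text
clock 6.8 shift [ -1.4 -18.    0.2] rot [ 0.    -0.     0.004] F [-0.2 -1.8 -1.3] grip 0.011 49.1 pos [0.469  0.3561 0.2442] yaw 88.9 q1,7 [-0.38 -1.08]
drawer_yellow spot 0.69 [ 0.4506  0.3594 -0.0026] [239. 164.]
drawer_yellow rect 0.59 [480.2 374.4  90.  246.8  -7.4]
drawer_yellow rect 0.46 [603.5 220.8   9.5  26.  -47.3]
cup_yellow_mid spot 0.97 [0.4697 0.3558 0.1715] [256. 244.]
cup_yellow_mid spot 0.97 [0.7344 0.2224 0.0327] [488. 283.]
cup_yellow_mid rect 0.91 [585.2 339.6  34.7  66.5 -25.9]
cup_yellow_mid rect 0.63 [469.9 359.5  81.1 115.9  -1.2]
```

View pics/w2.png

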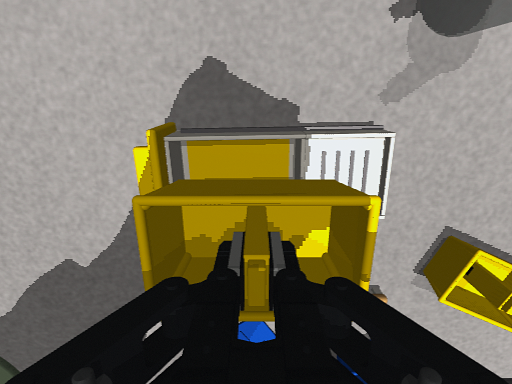

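```bash
python3 -c "
import cv2;im=cv2.imread('pics/w2.png')[115:205,135:405];cv2.imwrite('pics/w2c.png',cv2.resize(im,None,fx=2.9,fy=2.9,interpolation=cv2.INTER_NEAREST))"
```

```text
(no output)
```

View pics/w2c.png

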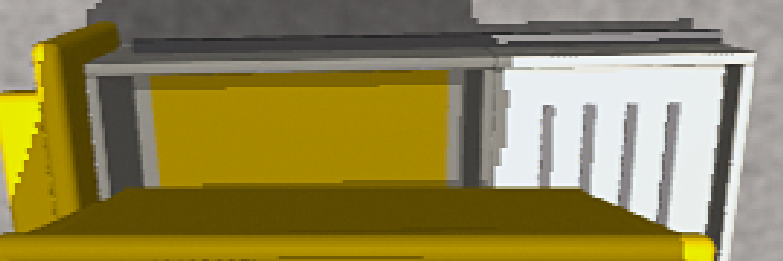

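Run:
```python
from h import *
f=wrist()
for n,p,z in [("bayL-in",(103,100),.048),("bayR-in",(483,100),.048),("farOut L",(120,50),.048),("farOut R",(740,53),.048),("farIn",(290,70),.048),("rear outer",(752,60),.048),("floorL",(152,100),.004),("floorR",(448,100),.004)]:
  print(n,np.round(back(f,(p[0]/2.9+135,p[1]/2.9+115),z)*1000,1))
g=bot.grab_frame("top")
im=cv2.cvtColor(g["img"],cv2.COLOR_RGB2HSV)
for n,lo,hi,X in[("blue",100,125,(.444,-.338,0)),]:
  c=proj(g,X).astype(int); m=np.zeros(im.shape[:2],bool); w=np.s_[c[1]-25:c[1]+24,c[0]-25:c[0]+25]
  m[w]=(cv2.inRange(im,(lo,100,60),(hi,255,255))>0)[w]; print(n,rect(g,m,.004))
```

```text
bayL-in [391.9 385.8  48. ]
bayR-in [513.6 383.   48. ]
farOut L [399.1 401.5  48. ]
farOut R [594.1 396.   48. ]
farIn [452.2 394.   48. ]
rear outer [598.2 393.7  48. ]
floorL [396.9 377.3   4. ]
floorR [507.3 374.7   4. ]
blue [ 441.5 -338.9   54.8  109.1   -3.6]
```

```bash
python3 -m jog '[[[0,-17,0,0,0,0,0],[0,0,0,0,0,0,0],[0,0,40,0,0,0,0],[0,0,30,0,0,0,0],[0,0,0,0,0,0,0]]]' >/dev/null
python3 go.py 0.452 0.356 0.110 88.7
python3 look.py w3 drawer_yellow 0.048 cup_yellow_mid 0.13
```

```text
clock 7.65 shift [ 1.6  0.6 60.9] rot [-0.004  0.003  0.003] F [ 0.2 -0.  -1. ] grip 0.011 49.0 pos [0.4516 0.3546 0.1709] yaw 88.8 q1,7 [-0.43 -1.16]
drawer_yellow spot 0.72 [4.517e-01 3.609e-01 4.000e-04] [256. 181.]
cup_yellow_mid spot 0.89 [0.4524 0.3548 0.1008] [257. 245.]
cup_yellow_mid rect 0.79 [566.5 328.4  13.6  47.1 -75.6]
cup_yellow_mid rect 0.75 [452.4 366.4  71.  103.2  -1.1]
```

View pics/w3.png

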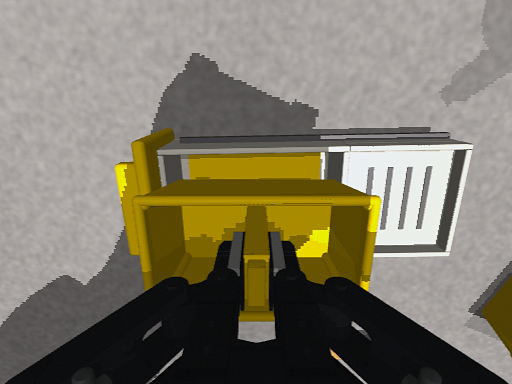

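Run:
```python
from h import *
f=wrist()
for n,p in [("far rear corner",(472,144)),("near rear corner",(452,256)),("near wall left",(365,257)),("bayL-in",(166,170)),("bayR-in",(326,170))]:
  print(n,np.round(back(f,p,.048)*1000,1))
```

```text
far rear corner [603.6 399.5  48. ]
near rear corner [606.6 311.5  48. ]
near wall left [538.5 312.2  48. ]
bayL-in [391.1 385.9  48. ]
bayR-in [504.1 383.3  48. ]
```

```bash
python3 -m jog '[[[2.6,0.5,20,0,0,0,0],[0,0,20,0,0,0,0],[0,0,6,0,0,0,0],[0,0,0,0,0,0,0]]]'
python3 -m jog '[[[0,0,4,0,0,0,0],[0,0,4,0,0,0,0],[0,0,4,0,0,0,0],[0,0,0,0,0,0,0]]]'
python3 go.py 0.452 0.357 0.1096 88.7
```

```text
clock: 8.35
position: [0.4529, 0.3586, 0.128]
tool_rot: [-3.141, 0.0, 1.551]
force: [-0.1, 0.4, -0.3]
grip_width: 0.0113
finger_force: 49.1
clock: 8.75
position: [0.4528, 0.3585, 0.1156]
tool_rot: [-3.141, 0.0, 1.551]
force: [-0.4, -0.4, -0.9]
grip_width: 0.0112
finger_force: 49.1
clock 8.75 shift [-1.5 -0.8  6. ] rot [-0.     0.     0.003] F [-0.4 -0.4 -0.9] grip 0.0112 49.1 pos [0.4528 0.3585 0.1156] yaw 88.8 q1,7 [-0.47 -1.21]
```

```bash
python3 -m jog '[[[-1,-0.5,3,0,0,0,0],[0,0,2,0,0,0,0],[0,0,0,0,0,0,0]]]'
python3 -m jog '[[[0,0,1,0,0,0,0],[0,0,1,0,0,0,0],[0,0,0,0,0,0,0]]]'
```

```text
clock: 9.05
position: [0.4523, 0.3575, 0.1107]
tool_rot: [-3.141, 0.0, 1.551]
force: [-0.3, 0.0, -1.5]
grip_width: 0.011
finger_force: 49.1
clock: 9.35
position: [0.4524, 0.3577, 0.1096]
tool_rot: [3.141, -0.0, 1.551]
force: [-3.3, -2.0, 12.9]
grip_width: 0.0112
finger_force: 51.1
```

```bash
python3 -m jog '[[[0,0,0,0,0,0,0.5],[0,0,0,0,0,0,0.5],[0,0,0,0,0,0,0.5],[0,0,-5,0,0,0,0.5],[0,0,-40,0,0,0,0.5]]]' >/dev/null
python3 -m jog '[[[0,0,-40,0,0,0,0.5],[0,0,-40,0,0,0,0.5],[-20,0,0,0,0,0,0.5],[-20,0,0,0,0,0,0.5],[0,0,0,0,0,0,0.5]]]' >/dev/null
python3 look.py w4 drawer_yellow 0.048 cup_yellow_mid 0.056 
python3 go.py 0.465 0.097 0.25 33.9
python3 -c "
import cv2;im=cv2.imread('pics/w4.png')[60:300,100:420];cv2.imwrite('pics/w4c.png',cv2.resize(im,None,fx=2.4,fy=2.4))"
```

```text
drawer_yellow rect 0.68 [ 4.771e+02  3.530e+02  1.100e+02  2.419e+02 -3.000e-01]
cup_yellow_mid spot 0.64 [0.452  0.3567 0.0387] [254. 136.]
cup_yellow_mid rect 0.78 [671.4 238.4  58.1 105.8 -75.8]
cup_yellow_mid rect 0.74 [453.6 357.2  70.7 114.8  -1.4]
clock 10.6 shift [-221.    17.8  -16.2] rot [-0.   -0.    0.96] F [0.6 0.2 0.5] grip 0.0428 0.0 pos [0.4514 0.3183 0.2339] yaw 88.9 q1,7 [-0.33 -1.06]
```

View pics/w4c.png

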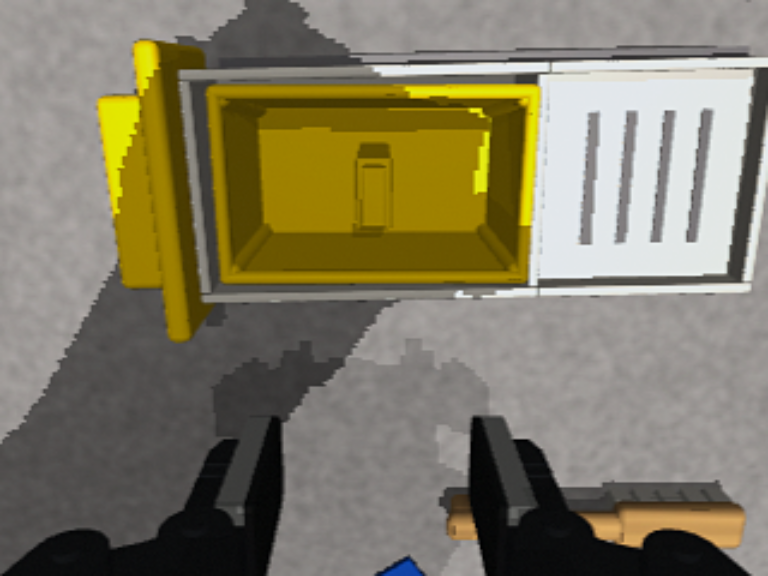

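Picture w4 shows the yellow cup flat and centred in its bay, native about (254,136), with z 0.0387 as required. The yellow cap is next.

```bash
python3 -m jog '[[[-40,19,-4,0,0,0,0.5],[-40,19,-4,0,0,0,0.5],[-40,19,-4,0,0,0,0.5],[-40,19,-4,0,0,0,0.5],[-40,19,0,0,0,0,0.5]]]' >/dev/null
python3 -m jog '[[[-40,19,0,0,0,0,0.5],[-40,19,0,0,0,0,0.5],[-40,19,0,0,0,0,0.5],[-40,19,0,0,0,0,0.5],[-40,19,0,0,0,0,0.5]]]' >/dev/null
python3 -m jog '[[[0,0,0,0,0,-0.115,0.5],[0,0,0,0,0,0,0.5],[0,0,0,0,0,0,0.5]]]' >/dev/null
python3 go.py 0.645 -0.087 0.25 95.5
python3 look.py w5 cap_yellow_mid 0.004
```

```text
clock 11.9 shift [-3.3 11.2 -0.3] rot [-0.    -0.001 -0.003] F [0.  0.4 0. ] grip 0.0427 0.0 pos [ 0.6335 -0.0848  0.2497] yaw 95.4 q1,7 [ 0.37 -0.15]
cap_yellow_mid spot 0.98 [ 0.6451 -0.086   0.0131] [266. 171.]
cap_yellow_mid rect 0.86 [648.1 -91.3 112.1  68.4   6.2]
```

```bash
python3 -m jog '[[[-7,13.4,10,0,0,-0.01,0.5],[0,0,40,0,0,0,0.5],[0,0,40,0,0,0,0.5],[0,0,40,0,0,0,0.5],[0,0,20,0,0,0,0.5]]]' >/dev/null
python3 -m jog '[[[0,0,0,0,0,0,0.5],[0,0,0,0,0,0,0.5]]]' >/dev/null
python3 go.py 0.6475 -0.0905 0.080 96
python3 look.py w6 cap_yellow_mid 0.004
```

```text
clock 12.75 shift [ 0.7 -0.3 20.7] rot [ 0. -0.  0.] F [-0.1 -0.2  1.2] grip 0.0426 0.0 pos [ 0.6479 -0.0912  0.1007] yaw 96.0 q1,7 [ 0.32 -0.21]
cap_yellow_mid spot 0.71 [ 0.643  -0.0888  0.0088] [248. 224.]
cap_yellow_mid rect 0.72 [ 488.2 -204.3   14.    37.2   -3.2]
```

View pics/w6.png

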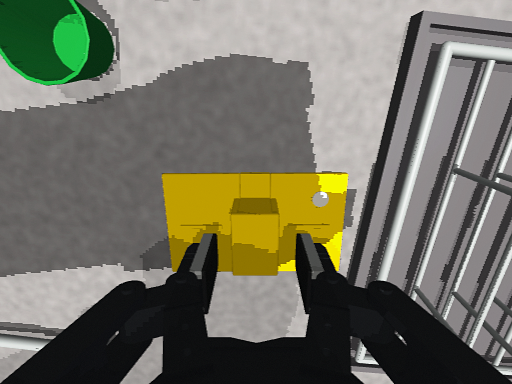

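```bash
python3 - <<'E'
from h import *
f=wrist()
for p,z in [((255,214),.03),((255,274.5),.03),((255,174),.004),((163,174),.004),((347,174),.004)]: print(np.round(back(f,p,z)*1000,1))
E
python3 -m jog '[[[0,0,10,0,0,0,0.5],[0,0,10,0,0,0,0.5],[0,0,0,0,0,0,0.5]]]'
```

```text
[646.7 -73.6  30. ]
[ 650.5 -111.2   30. ]
[645.1 -58.8   4. ]
[590.  -64.5   4. ]
[700.3 -53.1   4. ]
clock: 13.25
position: [0.6467, -0.0918, 0.0781]
tool_rot: [-3.139, -0.0, 1.676]
force: [-0.9, -0.1, 0.3]
grip_width: 0.0426
finger_force: 0.0
```

```bash
python3 -m jog '[[[0,0,0,0,0,0,0.0],[0,0,0,0,0,0,0],[0,0,0,0,0,0,0],[0,0,0,0,0,0,0]]]' 40
python3 -m jog '[[[0,0,-20,0,0,0,0.0],[0,0,-40,0,0,0,0],[0,0,-40,0,0,0,0],[0,0,-40,0,0,0,0],[0,0,-30,0,0,0,0]]]'
python3 go.py 0.4526 0.3574 0.25 88.6
```

```text
clock: 13.65
position: [0.6476, -0.0918, 0.0801]
tool_rot: [3.141, 0.0, 1.676]
force: [-0.2, -0.6, -1.3]
grip_width: 0.0255
finger_force: 40.3
clock: 14.15
position: [0.6478, -0.0918, 0.2527]
tool_rot: [3.14, 0.0, 1.676]
force: [0.1, -0.5, -1.1]
grip_width: 0.0252
finger_force: 40.3
clock 14.15 shift [ 467.2 -147.     2.2] rot [0.002 0.    0.129] F [ 0.1 -0.5 -1.1] grip 0.0252 40.3 pos [ 0.6478 -0.0918  0.2527] yaw 96.0 q1,7 [ 0.37 -0.13]
```

```bash
python3 -m jog '[[[0,0,0,0,0,0.129,0],[37,-17,0,0,0,0,0],[37,-17,0,0,0,0,0],[37,-17,0,0,0,0,0],[37,-17,0,0,0,0,0]]]' >/dev/null
python3 -m jog '[[[37,-17,0,0,0,0,0],[37,-17,0,0,0,0,0],[37,-17,0,0,0,0,0],[37,-17,0,0,0,0,0],[37,-17,0,0,0,0,0]]]' >/dev/null
python3 -m jog '[[[37,-17,0,0,0,0,0],[37,-17,0,0,0,0,0],[37,-17,0,0,0,0,0],[0,0,0,0,0,0,0],[0,0,0,0,0,0,0]]]' >/dev/null
python3 go.py 0.4526 0.3580 0.136 88.6
```

```text
clock 15.65 shift [  0.3  -1.1 113.9] rot [-0.    -0.     0.002] F [ 0.5 -0.2 -1.9] grip 0.0251 40.4 pos [0.4537 0.3577 0.2499] yaw 88.7 q1,7 [-0.39 -1.1 ]
```

```bash
python3 -m jog '[[[0,-1,40,0,0,0,0],[0,0,40,0,0,0,0],[0,0,5,0,0,0,0],[0,0,0,0,0,0,0]]]'
python3 look.py w7 drawer_yellow 0.048 cap_yellow_mid 0.085
```

```text
clock: 16.05
position: [0.4536, 0.3562, 0.1649]
tool_rot: [-3.14, 0.001, 1.546]
force: [0.2, 0.2, 0.4]
grip_width: 0.0251
finger_force: 40.3
drawer_yellow spot 0.49 [0.5506 0.185  0.0134] [357. 354.]
drawer_yellow rect 0.6 [476.3 362.4 245.8 109.2   2.5]
cap_yellow_mid spot 0.78 [0.4536 0.3575 0.0994] [255. 248.]
cap_yellow_mid rect 0.68 [454.3 351.6  77.5 116.3  -1.5]
```

View pics/w7.png

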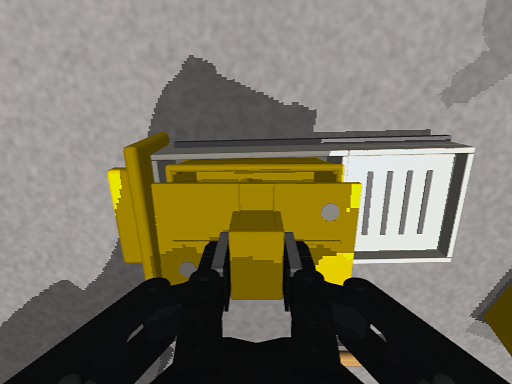

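Picture w7 shows the cap, plate px x 152–360, centred over the cup and lined up with it. I'll lower it in steps.

```bash
python3 -m jog '[[[1,-1,5,0,0,0,0],[0,0,5,0,0,0,0],[0,0,5,0,0,0,0],[0,0,0,0,0,0,0]]]'
python3 -m jog '[[[0,0,4,0,0,0,0],[0,0,4,0,0,0,0],[0,0,2,0,0,0,0],[0,0,0,0,0,0,0]]]'
python3 go.py 0.4526 0.3580 0.1365 88.6
```

```text
clock: 16.7
position: [0.452, 0.3578, 0.1491]
tool_rot: [-3.141, 0.001, 1.547]
force: [-0.7, 0.4, -0.9]
grip_width: 0.0253
finger_force: 40.3
clock: 17.1
position: [0.4522, 0.3579, 0.1395]
tool_rot: [-3.141, 0.0, 1.547]
force: [0.4, 0.3, -0.4]
grip_width: 0.0256
finger_force: 40.3
clock 17.1 shift [0.1 0.4 3. ] rot [-0.  0.  0.] F [ 0.4  0.3 -0.4] grip 0.0256 40.3 pos [0.4522 0.3579 0.1395] yaw 88.6 q1,7 [-0.45 -1.19]
```

```bash
python3 -m jog '[[[0,0,2,0,0,0,0],[0,0,1,0,0,0,0],[0,0,0.5,0,0,0,0],[0,0,0,0,0,0,0]]]'
python3 -m jog '[[[0,0,0,0,0,0,0.5],[0,0,0,0,0,0,0.5],[0,0,0,0,0,0,0.5],[0,0,-10,0,0,0,0.5],[0,0,-40,0,0,0,0.5]]]' >/dev/null
python3 -m jog '[[[0,0,-40,0,0,0,0.5],[0,0,-25,0,0,0,0.5],[-20,0,0,0,0,0,0.5],[-20,0,0,0,0,0,0.5],[0,0,0,0,0,0,0.5]]]' >/dev/null
python3 look.py w8 cup_yellow_mid 0.056 cap_yellow_mid 0.0605
python3 go.py 0.627 0.085 0.25 97
```

```text
clock: 17.5
position: [0.4523, 0.358, 0.1364]
tool_rot: [-3.142, -0.0, 1.547]
force: [-0.3, 0.3, -0.4]
grip_width: 0.0253
finger_force: 40.3
cup_yellow_mid spot 0.64 [0.7334 0.2216 0.0357] [508. 248.]
cup_yellow_mid rect 0.86 [695.6 240.4  69.1 108.5 -26.9]
cap_yellow_mid spot 0.65 [0.4491 0.3602 0.0692] [250. 135.]
cap_yellow_mid rect 0.58 [453.6 358.3  67.9 111.8  -1.6]
clock 18.75 shift [-229.6  181.2    1.5] rot [ 0.    -0.001 -0.145] F [ 0.4 -1.  -0.4] grip 0.0428 0.0 pos [0.4512 0.3188 0.2516] yaw 88.7 q1,7 [-0.32 -1.05]
```

View pics/w8.png

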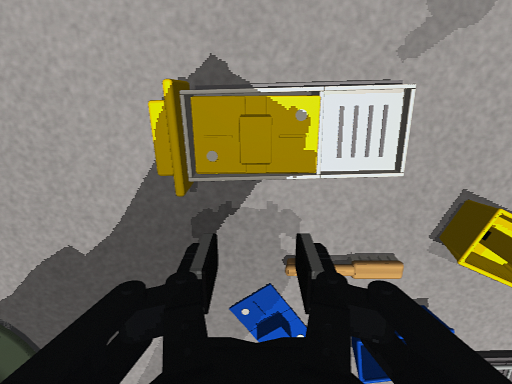

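Picture w8 shows the yellow cap flat on its cup at (255,138); its outline at rim height measures 112 by 68 mm, square. The blue cup is next.

```bash
python3 -m jog '[[[0,0,0,0,0,-0.145,0.5],[-36,21,0,0,0,0,0.5],[-36,21,0,0,0,0,0.5],[-36,21,0,0,0,0,0.5],[-36,21,0,0,0,0,0.5]]]' >/dev/null
python3 -m jog '[[[-36,21,0,0,0,0,0.5],[-36,21,0,0,0,0,0.5],[-36,21,0,0,0,0,0.5],[0,0,0,0,0,0,0.5],[0,0,0,0,0,0,0.5]]]' >/dev/null
python3 look.py w9 cup_blue_mid 0.052
python3 go.py 0.627 0.085 0.104 97
```

```text
cup_blue_mid spot 0.75 [0.6242 0.0822 0.0374] [252. 177.]
cup_blue_mid spot 0.41 [0.5451 0.0087 0.0152] [177. 225.]
cup_blue_mid rect 0.92 [628.6  83.4 115.2  72.    6.8]
clock 19.9 shift [ -2.1  -0.5 147.4] rot [-0.    -0.001  0.001] F [-0.1  0.5 -0.1] grip 0.0429 0.0 pos [0.6273 0.0871 0.2514] yaw 97.0 q1,7 [ 0.12 -0.41]
```

```bash
python3 -m jog '[[[-4,0.5,40,0,0,0,0.5],[0,0,40,0,0,0,0.5],[0,0,40,0,0,0,0.5],[0,0,26,0,0,0,0.5],[0,0,0,0,0,0,0.5]]]' >/dev/null
python3 go.py 0.628 0.0832 0.104 97
python3 -m jog '[[[0,0,0,0,0,0,0.0],[0,0,0,0,0,0,0],[0,0,0,0,0,0,0],[0,0,0,0,0,0,0],[0,0,0,0,0,0,0]]]' 50
python3 -m jog '[[[0,0,-20,0,0,0,0.0],[0,0,-40,0,0,0,0],[0,0,-40,0,0,0,0],[0,0,-40,0,0,0,0],[0,0,0,0,0,0,0]]]'
python3 go.py 0.46 -0.338 0.244 88.7
```

```text
clock 20.4 shift [ 0.4  1.3 -1.6] rot [-0.005 -0.     0.001] F [-1.  -0.3 -0. ] grip 0.0426 0.0 pos [0.6267 0.0826 0.1024] yaw 97.0 q1,7 [ 0.07 -0.5 ]
clock: 20.9
position: [0.6295, 0.0821, 0.1075]
tool_rot: [3.139, -0.0, 1.692]
force: [-1.3, 0.7, 8.8]
grip_width: 0.011
finger_force: 50.3
clock: 21.4
position: [0.6305, 0.0823, 0.252]
tool_rot: [3.133, -0.0, 1.691]
force: [0.1, 0.5, -1.3]
grip_width: 0.0112
finger_force: 49.1
clock 21.4 shift [-396.7 -219.9    5.9] rot [ 0.009 -0.001  0.143] F [ 0.1  0.5 -1.3] grip 0.0112 49.1 pos [0.6305 0.0823 0.252 ] yaw 96.9 q1,7 [ 0.13 -0.41]
```

```bash
python3 -m jog '[[[0,0,0,0,0,0.143,0],[-41,-13,0,0,0,0,0],[-41,-13,0,0,0,0,0],[-41,-13,0,0,0,0,0],[-41,-13,0,0,0,0,0]]]' >/dev/null
python3 -m jog '[[[-41,-13,0,0,0,0,0],[-41,-13,0,0,0,0,0],[-41,-13,0,0,0,0,0],[-41,-13,0,0,0,0,0],[-41,-13,0,0,0,0,0]]]' >/dev/null
python3 -m jog '[[[-41,-13,0,0,0,0,0],[-41,-13,0,0,0,0,0],[-41,-13,0,0,0,0,0],[0,0,0,0,0,0,0],[0,0,0,0,0,0,0]]]' >/dev/null
python3 go.py 0.443 -0.338 0.25 88.7
python3 look.py w10 drawer_blue 0.048 cup_blue_mid 0.2
python3 -c "
import cv2;im=cv2.imread('pics/w10.png')[60:240,100:420];cv2.imwrite('pics/w10c.png',cv2.resize(im,None,fx=2.4,fy=2.4,interpolation=cv2.INTER_NEAREST))"
```

```text
clock 22.9 shift [ 68.9 -19.9  -4.5] rot [ 0.     0.    -0.001] F [ 0.4 -0.2 -1.7] grip 0.0113 49.1 pos [ 0.4613 -0.4074  0.2455] yaw 88.6 q1,7 [0.94 0.33]
drawer_blue spot 0.89 [ 0.4404 -0.3388 -0.0011] [234. 104.]
drawer_blue rect 0.74 [ 470.  -339.9  111.2  242.7   -3.2]
drawer_blue rect 0.49 [ 460.8 -488.8  169.2  244.7   -1.1]
cup_blue_mid spot 0.76 [ 0.4581 -0.406   0.1746] [249. 243.]
```

View pics/w10c.png

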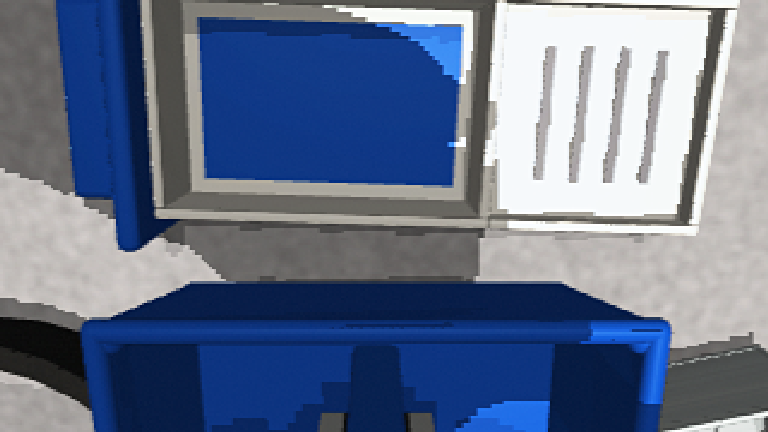

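Run:
```python
from h import *
f=wrist()
for z,P in[(.048,[(161,211),(482,217),(493,12),(150,5)]),(.004,[(205,178),(454,187),(463,26),(197,17)])]:
  B=np.array([back(f,(u/2.4+100,v/2.4+60),z)[:2]*1000 for u,v in P]); print(np.round(B,1).tolist(),"mean",np.round(B.mean(0),1),"yaw",np.round(np.degrees(np.arctan2(*(B[1]-B[0])[::-1])),1),np.round(np.degrees(np.arctan2(*(B[2]-B[3])[::-1])),1))
```

```text
[[381.1, -373.4], [505.8, -378.5], [507.7, -304.8], [385.9, -299.8]] mean [ 445.1 -339.1] yaw -2.3 -2.3
[[388.7, -366.9], [499.6, -373.3], [502.4, -306.5], [391.9, -300.6]] mean [ 445.7 -336.8] yaw -3.3 -3.0
```

```bash
python3 -m jog '[[[0,0,0,0,0,0.023,0],[33,-10,0,0,0,0,0],[34.5,-10,0,0,0,0,0],[0,0,35,0,0,0,0],[0,0,0,0,0,0,0]]]' >/dev/null
python3 -m jog '[[[0,0,40,0,0,0,0],[0,0,25,0,0,0,0],[0,0,15,0,0,0,0],[0,0,0,0,0,0,0],[0,0,0,0,0,0,0]]]'
python3 go.py 0.4445 -0.339 0.1115 87.3
```

```text
clock: 24.2
position: [0.4454, -0.3388, 0.1314]
tool_rot: [3.141, 0.0, 1.525]
force: [0.6, 0.9, -1.5]
grip_width: 0.0108
finger_force: 49.1
clock 24.2 shift [-0.2 -0.9 19.9] rot [0.001 0.    0.002] F [ 0.6  0.9 -1.5] grip 0.0108 49.1 pos [ 0.4454 -0.3388  0.1314] yaw 87.4 q1,7 [0.83 0.13]
```

```bash
python3 -m jog '[[[0,-0.7,5,0,0,0,0],[0,0,5,0,0,0,0],[0,0,5,0,0,0,0],[0,0,0,0,0,0,0]]]'
python3 -m jog '[[[0,0,2,0,0,0,0],[0,0,1,0,0,0,0],[0,0,1,0,0,0,0],[0,0,0,0,0,0,0]]]'
python3 -m jog '[[[0,0,1,0,0,0,0],[0,0,1,0,0,0,0],[0,0,0,0,0,0,0]]]'
```

```text
clock: 24.6
position: [0.444, -0.3383, 0.1149]
tool_rot: [-3.141, -0.0, 1.526]
force: [0.7, -0.2, -1.1]
grip_width: 0.0113
finger_force: 49.1
clock: 25.0
position: [0.4443, -0.3384, 0.1115]
tool_rot: [3.142, 0.0, 1.526]
force: [0.9, -0.3, -0.8]
grip_width: 0.0112
finger_force: 49.2
clock: 25.3
position: [0.4443, -0.3383, 0.1113]
tool_rot: [3.142, 0.001, 1.526]
force: [-12.9, 8.2, 44.6]
grip_width: 0.0115
finger_force: 56.0
```

```bash
python3 -m jog '[[[0,0,-1.5,0,0,0,0],[0,0,0,0,0,0,0.5],[0,0,0,0,0,0,0.5],[0,0,0,0,0,0,0.5],[0,0,-10,0,0,0,0.5]]]' >/dev/null
python3 -m jog '[[[0,0,-40,0,0,0,0.5],[0,0,-45,0,0,0,0.5],[0,0,-40,0,0,0,0.5],[-40,0,0,0,0,0,0.5],[0,0,0,0,0,0,0.5]]]' >/dev/null
python3 look.py w11 drawer_blue 0.048 cup_blue_mid 0.056
python3 go.py 0.466 0.094 0.25 34
```

```text
cup_blue_mid spot 0.74 [ 0.4421 -0.3388  0.0402] [253. 131.]
cup_blue_mid rect 0.95 [ 445.6 -338.2   70.8  114.9   -2.2]
clock 26.55 shift [472.2   2.7  -3.8] rot [-0.    -0.     0.933] F [-0.2  0.3  0.5] grip 0.0425 0.0 pos [ 0.4425 -0.3776  0.2459] yaw 87.5 q1,7 [0.94 0.29]
```

View pics/w11.png

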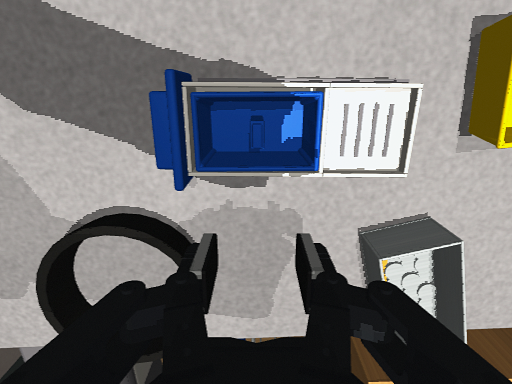

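Picture w11 shows the blue cup seated in its bay at (253,131), rim outline exact. The blue cap is next.

```bash
python3 -m jog '[[[43,0,0,0,0,0,0.5],[43,0,0,0,0,0,0.5],[43,0,0,0,0,0,0.5],[43,0,0,0,0,0,0.5],[43,0,0,0,0,0,0.5]]]' >/dev/null
python3 -m jog '[[[43,0,0,0,0,0,0.5],[43,0,0,0,0,0,0.5],[43,0,0,0,0,0,0.5],[43,0,0,0,0,0,0.5],[43,0,0,0,0,0,0.5]]]' >/dev/null
python3 -m jog '[[[42,0,0,0,0,0.1,0.5],[0,0,0,0,0,0.14,0.5],[0,0,0,0,0,0.14,0.5],[0,0,0,0,0,0.14,0.5],[0,0,0,0,0,0.14,0.5]]]' >/dev/null
python3 -m jog '[[[0,0,0,0,0,0.14,0.5],[0,0,0,0,0,0.133,0.5],[0,0,0,0,0,0,0.5],[0,0,0,0,0,0,0.5]]]' >/dev/null
python3 look.py w12 cap_blue_mid 0.004
python3 go.py 0.466 0.094 0.1 34
```

```text
cap_blue_mid spot 0.57 [0.4705 0.0928 0.0196] [259. 168.]
cap_blue_mid rect 0.78 [469.   92.4  71.6 114.8 -55.8]
clock 28.6 shift [  2.4   0.8 145.9] rot [-0.     0.     0.002] F [-0.2 -0.2  0.8] grip 0.0425 0.0 pos [0.4636 0.0933 0.2459] yaw 34.1 q1,7 [-0.03 -1.49]
```

```bash
python3 -m jog '[[[4,3.7,26,0,0,0,0.5],[0,0,40,0,0,0,0.5],[0,0,40,0,0,0,0.5],[0,0,40,0,0,0,0.5],[0,0,0,0,0,0,0.5]]]' >/dev/null
python3 -m jog '[[[0,0,0,0,0,0,0.5]]]' >/dev/null
python3 look.py w13 cap_blue_mid 0.004
python3 go.py 0.469 0.0925 0.08 34.1
```

```text
cap_blue_mid spot 0.57 [0.4669 0.0907 0.0212] [255. 244.]
cap_blue_mid spot 0.27 [0.5468 0.007  0.0142] [450. 208.]
cap_blue_mid rect 0.72 [468.8  92.2  71.3 112.2 -56.1]
clock 29.35 shift [-0.9 -0.6 21.9] rot [ 0.001 -0.003 -0.002] F [-1.   1.2  0.1] grip 0.0427 0.0 pos [0.47   0.0925 0.1019] yaw 34.0 q1,7 [-0.13 -1.64]
```

View pics/w13.png

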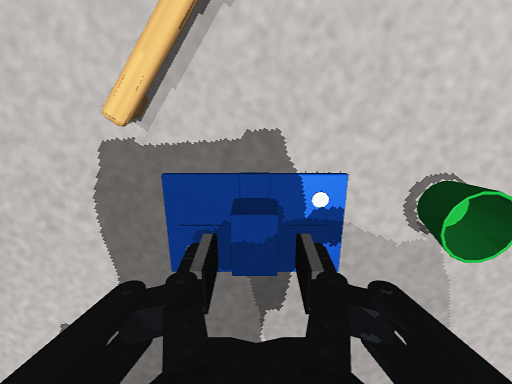

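Picture w13 shows the turret at (255,245), midway between the fingers and square to them, as in w6. I'll grasp it.

```bash
python3 -m jog '[[[-0.7,0,11,0,0,0,0.5],[0,0,10.5,0,0,0,0.5],[0,0,0,0,0,0,0.5],[0,0,0,0,0,0,0],[0,0,0,0,0,0,0]]]' 40
python3 -m jog '[[[0,0,0,0,0,0,0],[0,0,0,0,0,0,0],[0,0,0,0,0,0,0]]]'
python3 -m jog '[[[0,0,-20,0,0,0,0.0],[0,0,-40,0,0,0,0],[0,0,-40,0,0,0,0],[0,0,-40,0,0,0,0],[0,0,-30,0,0,0,0]]]'
python3 -m jog '[[[0,0,0,0,0,-0.14,0.0],[0,0,0,0,0,-0.14,0],[0,0,0,0,0,-0.14,0],[0,0,0,0,0,-0.14,0],[0,0,0,0,0,-0.14,0]]]' >/dev/null
python3 -m jog '[[[0,0,0,0,0,-0.14,0.0],[0,0,0,0,0,-0.09,0],[0,0,0,0,0,0,0],[0,0,0,0,0,0,0]]]' >/dev/null
python3 go.py 0.4448 -0.3380 0.25 87.6
```

```text
clock: 29.85
position: [0.4685, 0.092, 0.0785]
tool_rot: [-3.142, 0.0, 0.593]
force: [0.2, 0.4, -0.0]
grip_width: 0.0253
finger_force: 39.4
clock: 30.15
position: [0.4685, 0.092, 0.0785]
tool_rot: [-3.142, -0.0, 0.593]
force: [-0.1, -0.1, -0.5]
grip_width: 0.0255
finger_force: 39.4
clock: 30.65
position: [0.4685, 0.092, 0.2508]
tool_rot: [3.141, -0.002, 0.593]
force: [0.3, 0.0, -1.0]
grip_width: 0.0252
finger_force: 39.4
clock 31.55 shift [-430.4   -1.5   -1.6] rot [-0.     0.    -0.009] F [-0.8  0.6 -0.5] grip 0.0255 39.4 pos [0.4684 0.0918 0.2484] yaw 87.1 q1,7 [ 0.16 -0.69]
```

```bash
python3 -m jog '[[[-43,0,0,0,0,0,0],[-43,0,0,0,0,0,0],[-43,0,0,0,0,0,0],[-43,0,0,0,0,0,0],[-43,-1.5,0,0,0,0,0]]]' >/dev/null
python3 -m jog '[[[-43,0,0,0,0,0,0],[-43,0,0,0,0,0,0],[-43,0,0,0,0,0,0],[-43,0,0,0,0,0,0],[-43,0,0,0,0,0,0]]]' >/dev/null
python3 -m jog '[[[0,0,0,0,0,0,0],[0,0,40,0,0,0,0],[0,0,40,0,0,0,0],[0,0,7,0,0,0,0],[0,0,0,0,0,0,0]]]' >/dev/null
python3 look.py w14 drawer_blue 0.048
python3 go.py 0.4448 -0.3380 0.135 87.5
```

```text
drawer_blue rect 0.93 [ 469.8 -334.6  109.   244.8   -1.7]
clock 33.2 shift [-0.3 -2.3 28.2] rot [ 0.002  0.001 -0.005] F [-0.1  1.  -0.9] grip 0.0252 39.5 pos [ 0.4471 -0.3378  0.1632] yaw 87.2 q1,7 [0.86 0.14]
```

View pics/w14.png

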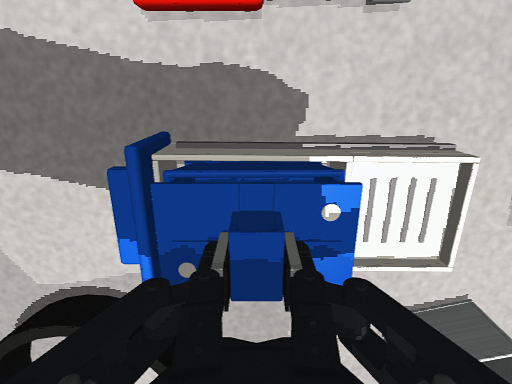

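Picture w14 shows the cap (px x 152–362) over the blue cup, about 2 mm rearward. I'll correct that and lower it.

```bash
python3 -m jog '[[[0,-2,0,0,0,0,0],[0,0,5,0,0,0,0],[0,0,5,0,0,0,0],[0,0,5,0,0,0,0],[0,0,0,0,0,0,0]]]'
python3 -m jog '[[[0,0,4,0,0,0,0],[0,0,4,0,0,0,0],[0,0,2,0,0,0,0],[0,0,0,0,0,0,0]]]'
python3 -m jog '[[[0,0,1.5,0,0,0,0],[0,0,1,0,0,0,0],[0,0,0,0,0,0,0]]]'
```

```text
clock: 33.7
position: [0.4441, -0.3371, 0.1456]
tool_rot: [-3.141, -0.001, 1.523]
force: [0.2, -1.2, 0.2]
grip_width: 0.0253
finger_force: 39.5
clock: 34.1
position: [0.4442, -0.3373, 0.136]
tool_rot: [-3.141, -0.0, 1.523]
force: [0.8, 0.8, -0.6]
grip_width: 0.0252
finger_force: 39.5
clock: 34.4
position: [0.4445, -0.3374, 0.1348]
tool_rot: [3.141, 0.001, 1.523]
force: [-5.3, 3.4, 18.4]
grip_width: 0.0254
finger_force: 41.9
```

Contact came at the expected height (0.135), so I'll release, back off and check both drawers.

```bash
python3 -m jog '[[[0,0,-1,0,0,0,0],[0,0,0,0,0,0,0.5],[0,0,0,0,0,0,0.5],[0,0,0,0,0,0,0.5],[0,0,-10,0,0,0,0.5]]]' >/dev/null
python3 -m jog '[[[0,0,-40,0,0,0,0.5],[0,0,-40,0,0,0,0.5],[0,0,-25,0,0,0,0.5],[-40,0,0,0,0,0,0.5],[0,0,0,0,0,0,0.5]]]' >/dev/null
python3 look.py w15 cap_blue_mid 0.0605 cup_blue_mid 0.056
python3 - <<'E'
from h import *
for n in("top","scene"):
  f=bot.grab_frame(n)
  for q in ["cap_blue_mid","cap_yellow_mid","brush_mid","driver_mid","beaker_mid"]:
    for r in bot.spot_point(q,f)[:1]: print(n,q,round(r["conf"],2),np.round(r["xyz"],3))
print(bot.observe()["clock"])
E
```

```text
cap_blue_mid spot 0.73 [ 0.4428 -0.3377  0.0775] [254. 137.]
cap_blue_mid rect 0.56 [ 445.  -336.8   68.9  113.3   -2.9]
cup_blue_mid rect 0.84 [ 455.1 -374.     2.     9.5   -3.1]
top cap_blue_mid 0.59 [ 0.442 -0.333  0.072]
top cap_yellow_mid 0.56 [0.45  0.361 0.071]
top brush_mid 0.75 [0.549 0.188 0.01 ]
top driver_mid 0.91 [ 0.465 -0.193  0.014]
top beaker_mid 0.45 [0.549 0.004 0.018]
scene cap_blue_mid 0.84 [ 0.447 -0.336  0.072]
scene brush_mid 0.73 [0.549 0.187 0.014]
scene driver_mid 0.93 [ 0.465 -0.194  0.012]
scene beaker_mid 0.63 [0.55  0.004 0.02 ]
36.25
```

View pics/w15.png

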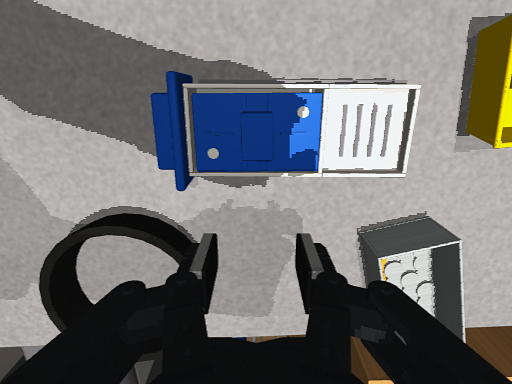

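The blue cap lies flat and square at (256,135). The brush, nut driver and beaker have not moved, and the gripper is clear, so I'm handing it in.

```bash
python3 -c "
from workcell import bot
print(bot.job_done())"
```

```text
the job is handed in; nothing more can be done
None
```

Both drawers are back together, each with its cup flat in the bay and the matching cap square on top; the brush, nut driver and beaker are where they were, and the job was handed in at about 36 s with no verdict returned.

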